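# Put the reloaded label printer back into service

## Task

The label printer on the desk has just been given a new roll of labels. With the closed fingertips, first push its lid down until the catch snaps and the lid stays shut by itself, then press the white-dotted end of the black power rocker so that it snaps over to on, and last press the round green feed button all the way in and let it come back up. Press only: pick nothing up, do not open the lid any wider, leave the printer standing where it is, and do not disturb the mug, the glue stick or the roll of tape beside it.

Things in the scene. Friction and masses are not known exactly. Their poses are not given: they have to be found in the camera images.
- printer: White desktop label printer, 200 (x) by 180 (y) by 112 mm tall with the lid shut, 1.4 kg, loose on rubber feet. Origin: centre of its underside; front is -x, left is +y, z up. Its front 66 mm is a level control deck 72 mm above the desk, with the black rocker on the left and the green button on the right; behind it lies the open label bay under the lid.
- lid (a joint): Angle of the lid about its rear hinge (axis +y of the printer): 0 shut, grows as it opens, starts between 0.45 and 0.9 rad and stays where it stands. Light to move (1 to 2 N) until the last 0.09 rad, where the catch under its front edge needs about 10 N at lid_push to snap over. Not caught, the lid springs back up to about 0.5; caught, it reads under 0.015.
- lid_push (a point): Point on the outer top face of the lid, midway across and 23 mm behind its front edge, where to push; it moves with the lid. Shut, it is 112 mm above the desk, 12 mm ahead (-x) of the printer's origin. The lid is 132 mm long and 180 mm wide; its z axis is the lid's outward normal.
- lid_hinge (a point): Middle of the lid's hinge line: 93 mm behind (+x) the printer's origin, 92 mm above the desk.
- rocker (a joint): Power rocker: 0 is off (start), about 0.37 rad is on. It rocks left-right about an axis along the printer's x and snaps over past 0.18; about 4 N on the raised end flips it, and it stays.
- rocker_on (a point): Spot with the white dot on the raised left (+y) half of the rocker, 5 mm short of its left end and 15 mm from the pivot. The rocker is 24 mm (x) by 40 mm (y). The spot stands about 84 mm above the desk when off, 78 mm when on; the deck round it is at 72 mm, with a frame 2 mm high.
- feed (a joint): Travel of the feed button: 0 up, 0.005 m fully in; springs back. About 1 N to start, 3.5 N fully in.
- feed_top (a point): Centre of the top of the green feed button, 23 mm across, 81.5 mm above the desk when up; it moves straight down 5 mm. Its pressed top still stands 3 mm over the collar round it.
- mug: Green and white mug, 78 by 109 by 101 mm tall, loose, left of the printer; origin at the centre of its underside. Leave alone.
- glue_stick: Yellow glue stick standing upright, 26 mm across, 93 mm tall, loose, right of the printer; origin at the centre of its underside. Leave alone.
- tape_roll: Purple roll of tape lying flat, 100 mm across, 45 mm tall, loose, to the right of the printer; origin at the centre of its underside. Leave alone.

How it is judged:
By the outcome, as a careful person would: the job done as asked, in the order asked, and still so for the second after the job is handed in, with the robot touching nothing.
It also fails if it takes over 48 s, if anything falls off the work surface, if the arm or the gripper's body presses on something with over 40 N, if the wrist force passes 120 N, or if a joint passes its speed limit or range.

## Robot

A 7-joint arm with a two-finger parallel gripper is mounted at the origin on the work surface; the furniture and walls round the work are solid. World frame = base frame: x ahead of the robot, y to its left, z up, the work surface at z = 0. Lengths are in m, angles in rad, forces in N, time in s.
With the tool pointing down it reaches from about 0.4 to 0.85 m from the base axis. Payload 10.4 kg.
Tool frame: the origin (TCP) lies at the very end of the fingers, on their centre line; the grasp point (between the pads) lies 19 mm behind it; z points along the fingers, y is the direction in which the jaws open and shut (so a half turn about z gives the same grasp; the last joint's range is limited). The gripper opens to 87 mm and grips with 3 to 60 N. Pads are 19 mm wide; open, the fingers measure 117 mm over their backs; the gripper's body (75 mm by 190 mm) begins 51 mm behind the grasp point.
Start: joints at [1.308, 0.332, -0.065, 1.46, 0.022, 1.35, -0.088], TCP at [0.148, -0.607, 0.223] pointing down, gripper open.
Joint ranges: [-2.6, 2.6], [-0.5, 2.12], [-1.47, 1.34], [0.16, 2.42], [-1.27, 4.41], [0.06, 2.06], [-2.6, 2.6]. Speed limits (rad/s): [2.22, 2.22, 2.79, 2.79, 3.14, 3.14, 3.14].

## Interface

Orientations are given as a unit quaternion [x, y, z, w].
In Python, from bench import read_state, camera, close_job gives the robot as it stands.
- The arm moves only by the shell command python3 -m inch 'ROWS' [OPENING] [FORCE]. ROWS is JSON, a list of rows, each a list of 6 numbers: the shift along the tool's x, y, z as a fraction of full scale, then the turn, a rotation vector about the tool's x, y, z as a fraction of full scale. In form: [[tx, ty, tz, ax, ay, az], ...]. A call has 1 to 5 rows; each row shifts and turns the commanded pose from where the row before left it, along the tool's axes as they then stand; what a row does not reach is not made up. Full scale, the value 1, is 0.04 m for a shift and 120 degrees for a turn. A row lasts 1/8 s, in which the tool goes at most 62.5 mm and 10.7 degrees, less where a joint would pass 70% of its speed; a pose out of reach is approached as far as the arm can. A call with a number of a shift or a turn outside -1 to 1 is refused whole. A call with a gripper value outside its range is refused whole. OPENING is the opening, from -1 (shut) to 1 (fully open), so that 0 is half open, set as the call begins (- or left out, the last holds). The fingers move at their own pace and stop on an object; FORCE is the grip in N (left out, the last holds). Time passes only in rows, so rows that do not move let the fingers close. It gives the time, the measured TCP pose, the force and the opening at its end, in the units of the state.
- read_state(): the state, without advancing time (a new reading comes with each control period).
- camera(name): name is "scene" or "top"; returns a dict with "img" (420x560x3 uint8, red, green, blue), "depth" (420x560 float32, m along the optical axis (not along the pixel's ray), 0 where there is no reading), "fx", "fy", "cx", "cy" (pixels), "position" and "orientation" of the camera in the world. Camera axes: x right, y down, z forward; pixel columns grow to the right and rows downward; lengths in m; the calibration is good to about 2 mm. A picture is of the moment at which its call begins.
- close_job(): hands the job in, once; it reports no verdict.
The state is a dict: "time": time; "joint_positions": joint angles; "joint_vel": joint speeds; "joint_torque": joint torques, N m; "ee_pos": TCP position; "eef_rot": TCP orientation; "ft_force": force on the tool from outside, world axes, zero at the start; "torque": the same for the moment, N m; "width": finger opening in m.
Only numpy, scipy, OpenCV 4.12 (cv2) and the standard library are available. Lean on these libraries where they do the work, as an engineer would, in place of code of your own. Each camera call takes 0.05 s, during which the arm holds its last target.

## Working session

There is one attempt and no reset: what is moved stays moved. The work goes in short steps, Python scripts to look and compute and a shell command to move; the robot and the scene stay as the last step left them, time stands still between calls to the robot, and variables do not carry over. Pictures are saved under pics/ and viewed, and the job is handed in when it is done.

```bash
mkdir -p pics; ls; cat > h.py <<'E'
import numpy as np,cv2
from scipy.spatial.transform import Rotation as R
from bench import read_state,camera,close_job
def snap(n,tag):
    c=camera(n); cv2.imwrite(f'pics/{tag}.png',c['img'][:,:,::-1]); np.savez(f'pics/{tag}.npz',**{k:np.array(v) for k,v in c.items()}); return c
def pts(c):
    d=np.array(c['depth']);v,u=np.mgrid[0:d.shape[0],0:d.shape[1]]
    P=np.stack([(u-c['cx'])/c['fx']*d,(v-c['cy'])/c['fy']*d,d],-1)
    return P@R.from_quat(c['orientation']).as_matrix().T+c['position']
E
python3 - <<'E'
from h import *
for n in('scene','top'):
    c=snap(n,n+'0'); print(n,c['position'],c['orientation'],c['fx'])
print(read_state())
E
```

```text
pics
scene [ 0.30457485 -0.90930322  0.44913134] [ 0.82163919 -0.12441046  0.07325353 -0.5514209 ] 422.52420565252265
top [ 0.4965058  -0.11619315  1.05895428] [-0.69824186  0.71530082 -0.0115849   0.02586164] 496.2018109065424
{'time': 0.1, 'joint_positions': array([ 1.30840065,  0.33285025, -0.06467581,  1.46083046,  0.02156982,
        1.34989647, -0.08848451]), 'joint_vel': array([-7.22995751e-04, -2.32600092e-03,  7.77800552e-04, -1.80015877e-03,
       -1.58119132e-04,  6.05723530e-05, -1.48197758e-03]), 'joint_torque': array([ 2.34984014e-03, -6.24547434e+01,  2.52540805e-02, -3.90719748e+01,
       -6.14085258e-02,  3.65556171e-02,  8.27238949e-06]), 'ee_pos': array([ 0.14835348, -0.6067919 ,  0.22182029]), 'eef_rot': array([ 9.92820376e-01,  1.19613063e-01, -9.44268849e-05, -6.38457615e-04]), 'ft_force': array([1.23877608, 0.1617463 , 0.04082965]), 'torque': array([-0.03407377,  0.05886311, -0.0099244 ]), 'width': 0.08697809056914316}
```

View pics/scene0.png

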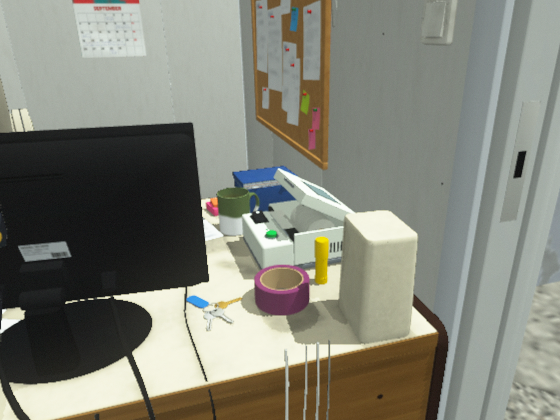

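View pics/top0.png

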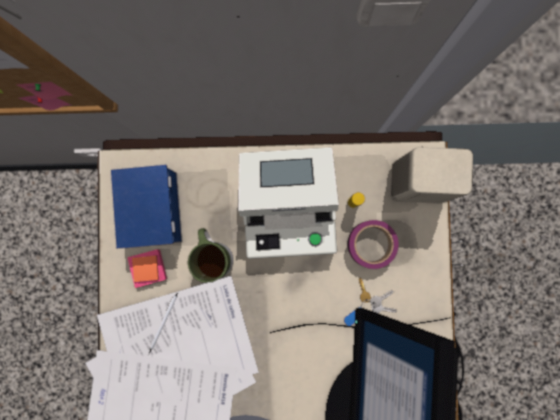

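```bash
python3 - <<'E'
from h import *
for n in('top0','scene0'):
    c=dict(np.load(f'pics/{n}.npz')); P=pts(c)
    hsv=cv2.cvtColor(c['img'],cv2.COLOR_RGB2HSV)
    def rep(name,m):
        m=m&(c['depth']>0)
        if m.sum()<5: print(name,'none');return
        Q=P[m]; print(n,name,m.sum(),'mean',Q.mean(0).round(4),'med',np.median(Q,0).round(4),'min',Q.min(0).round(3),'max',Q.max(0).round(3))
    H,S,V=hsv[...,0],hsv[...,1],hsv[...,2]
    u,v=np.meshgrid(np.arange(560),np.arange(420))
    if n=='top0':
        rep('green',(H>50)&(H<85)&(S>150)&(abs(u-316)<12)&(abs(v-239)<12))
        rep('yellow',(H>20)&(H<32)&(S>180)&(abs(u-358)<12)&(abs(v-199)<12)&(P[...,2]>.085))
        rep('tape',(H>140)&(H<170)&(S>100)&(abs(u-373)<32)&(abs(v-245)<32)&(P[...,2]>.04))
        rep('mug',(abs(u-209)<30)&(abs(v-256)<38)&(P[...,2]>.03)&(P[...,2]<.12))
        rep('mon',(u>340)&(v>300)&(P[...,2]>.06))
        rep('box',(u>385)&(u<480)&(v>140)&(v<210)&(P[...,2]>.06))
        rep('dot',(abs(u-262)<4)&(abs(v-242)<4)&(V>120))
        rep('rocker',(abs(u-268)<15)&(abs(v-242)<10)&(V<60))
        for uv in [(262,242),(275,242),(316,239),(298,240),(250,250),(330,250),(245,245),(245,200),(241,205),(240,155),(332,153),(335,204),(288,206),(288,200),(288,170),(288,153),(300,250)]: print(uv,P[uv[1],uv[0]].round(4))
    else:
        rep('green',(H>50)&(H<85)&(S>150)&(abs(u-272)<10)&(abs(v-235)<8))
        rep('mon',(u<210)&(v>120)&(P[...,2]>.06)&(c['img'].sum(-1)<150))
        for uv in [(278,171),(290,180),(320,212),(352,215)]: print(uv,P[uv[1],uv[0]].round(4))
c=dict(np.load('pics/top0.npz'))
im=cv2.resize(c['img'][135:265,180:400],None,fx=3.6,fy=3.6,interpolation=cv2.INTER_CUBIC);cv2.imwrite('pics/z0.png',im[:,:,::-1])
c=dict(np.load('pics/scene0.npz'))
im=cv2.resize(c['img'][160:320,180:360],None,fx=3.6,fy=3.6,interpolation=cv2.INTER_CUBIC);cv2.imwrite('pics/z1.png',im[:,:,::-1])
E
```

```text
top0 green 74 mean [ 0.4951 -0.1524  0.0826] med [ 0.4945 -0.1526  0.0825] min [ 0.486 -0.16   0.079] max [ 0.504 -0.145  0.086]
top0 yellow 114 mean [ 0.5705 -0.2364  0.0935] med [ 0.5703 -0.2361  0.0935] min [ 0.559 -0.248  0.086] max [ 0.582 -0.226  0.098]
top0 tape 533 mean [ 0.4805 -0.2695  0.0463] med [ 0.4803 -0.2664  0.0463] min [ 0.434 -0.32   0.04 ] max [ 0.528 -0.223  0.052]
top0 mug 884 mean [0.4623 0.0622 0.0757] med [0.4617 0.0686 0.0834] min [0.416 0.018 0.03 ] max [0.522 0.095 0.107]
top0 mon 10072 mean [ 0.275  -0.2783  0.2243] med [ 0.2777 -0.2794  0.2321] min [ 0.141 -0.348  0.06 ] max [ 0.355 -0.211  0.347]
top0 box 3756 mean [ 0.6058 -0.3668  0.1638] med [ 0.6053 -0.3652  0.1784] min [ 0.564 -0.432  0.06 ] max [ 0.656 -0.316  0.186]
top0 dot 16 mean [ 0.492  -0.0466  0.0856] med [ 0.492  -0.0466  0.0852] min [ 0.489 -0.051  0.08 ] max [ 0.495 -0.043  0.089]
top0 rocker 282 mean [ 0.4924 -0.06    0.08  ] med [ 0.4925 -0.0601  0.0803] min [ 0.477 -0.08   0.071] max [ 0.506 -0.036  0.089]
(262, 242) [ 0.4909 -0.0484  0.0845]
(275, 242) [ 0.4903 -0.0737  0.0785]
(316
[... 261 characters left out ...]
155) [ 0.6593 -0.0115  0.1124]
(332, 153) [ 0.6581 -0.1883  0.1143]
(335, 204) [ 0.5561 -0.1865  0.1736]
(288, 206) [ 0.5548 -0.1025  0.1709]
(288, 200) [ 0.566  -0.1026  0.1652]
(288, 170) [ 0.625  -0.1035  0.1328]
(288, 153) [ 0.6606 -0.104   0.1129]
(300, 250) [ 0.4733 -0.1226  0.075 ]
scene0 green 58 mean [ 0.4933 -0.157   0.0791] med [ 0.4932 -0.1607  0.0802] min [ 0.483 -0.167  0.07 ] max [ 0.508 -0.125  0.082]
scene0 mon 34802 mean [ 0.2093 -0.3293  0.2196] med [ 0.2068 -0.3329  0.2289] min [ 0.033 -0.679  0.06 ] max [ 0.352 -0.251  0.343]
(278, 171) [ 0.546  -0.0278  0.168 ]
(290, 180) [ 0.5502 -0.1057  0.1706]
(320, 212) [ 0.5848 -0.1918  0.1275]
(352, 215) [ 0.5854 -0.333   0.1779]
```

```bash
sleep 1
```

```text
(no output)
```

View pics/z0.png

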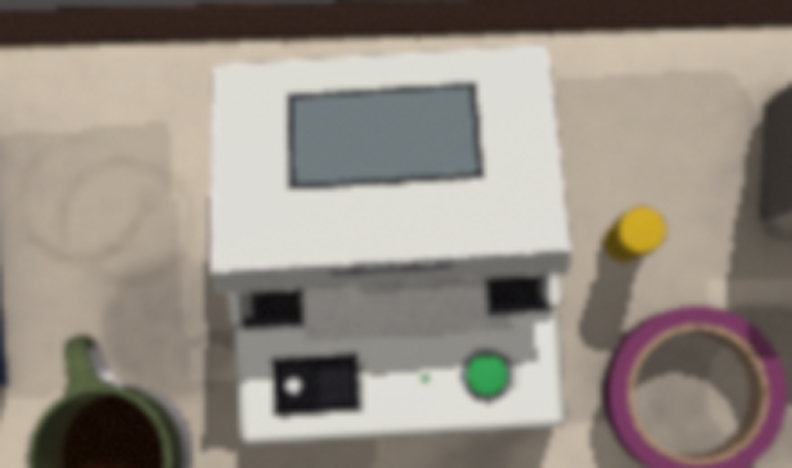

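View pics/z1.png

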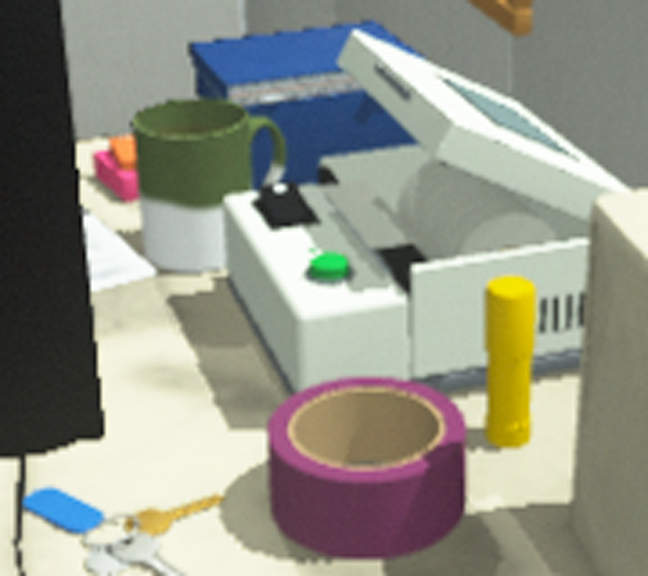

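```bash
python3 - <<'E'
from h import *
T=R.from_quat(read_state()['eef_rot']).as_matrix();print(T.round(3))
for n in('top0','scene0'):
    c=dict(np.load(f'pics/{n}.npz')); Rc=R.from_quat(c['orientation']).as_matrix();print(n,'fwd',Rc[:,2].round(3))
    for p in [(.148,-.607,.222),(.148,-.607,.35),(0,0,0),(0,0,.4),(.1,-.3,.6)]:
        q=Rc.T@(np.array(p)-c['position']);print(p,q.round(3),(c['fx']*q[0]/q[2]+c['cx'],c['fy']*q[1]/q[2]+c['cy']))
c=dict(np.load('pics/scene0.npz'));P=pts(c)
for uv in [(287,380),(318,380),(330,390),(195,130),(100,130),(5,135),(205,280),(10,290)]: print(uv,P[uv[1],uv[0]].round(3),c['depth'][uv[1],uv[0]])
c=dict(np.load('pics/top0.npz'));P=pts(c)
for uv in [(360,315),(450,335),(340,415),(445,415),(370,330)]: print(uv,P[uv[1],uv[0]].round(3))
E
```

```text
[[ 0.971  0.238 -0.   ]
 [ 0.238 -0.971  0.001]
 [-0.    -0.001 -1.   ]]
top0 fwd [ 0.053  0.02  -0.998]
(0.148, -0.607, 0.222) [0.516 0.38  0.807] (np.float64(603.3104284744884), np.float64(445.6075124614183))
(0.148, -0.607, 0.35) [0.514 0.373 0.68 ] (np.float64(661.0060911682751), np.float64(484.5785517440347))
(0, 0, 0) [-0.082  0.554  1.033] (np.float64(246.5334354808272), np.float64(478.3865906019573))
(0, 0, 0.4) [-0.091  0.533  0.634] (np.float64(215.08042436400714), np.float64(629.651849585901))
(0.1, -0.3, 0.6) [0.203 0.415 0.434] (np.float64(518.0065066261425), np.float64(687.6855693514237))
scene0 fwd [ 0.258  0.888 -0.381]
(0.148, -0.607, 0.222) [-0.232  0.12   0.315] (np.float64(-27.334415142072146), np.float64(371.5242719883325))
(0.148, -0.607, 0.35) [-0.235  0.002  0.266] (np.float64(-88.03317886268877), np.float64(213.1098222454406))
(0, 0, 0) [-0.544  0.125  0.9  ] (np.float64(29.592695561199946), np.float64(268.6167401076974))
(0, 0, 0.4) [-0.55  -0.245  0.748] (np.float64(-26.251927860443118), np.float64(71.5914860104445))
(0.1, -0.3, 0.6) [-0.372 -0.334  0.431] (np.float64(-80.41021228937996), np.float64(-117.5341166964528))
(287, 380) [ 0.433 -0.463 -0.004] 0.60247606
(318, 380) [ 0.48  -0.463 -0.018] 0.6191287
(330, 390) [ 0.51  -0.44  -0.069] 0.6672639
(195, 130) [ 0.487  1.491 -0.028] 2.3600132
(100, 130) [ 0.229 -0.318  0.341] 0.5470546
(5, 135) [ 0.117 -0.307  0.34 ] 0.5282244
(205, 280) [ 0.346 -0.261  0.059] 0.73540443
(10, 290) [ 0.064 -0.288  0.112] 0.617894
(360, 315) [ 0.345 -0.236  0.08 ]
(450, 335) [ 0.287 -0.432  0.002]
(340, 415) [ 0.129 -0.197  0.009]
(445, 415) [ 0.243 -0.32   0.34 ]
(370, 330) [ 0.323 -0.249  0.121]
```

```bash
python3 -m inch '[[0,0,-1,0,0,0],[0,0,-1,0,0,0],[0,0,-1,0,0,0],[0,0,-1,0,0,0.06],[0,0,-0.6,0,0,0.055]]' -1 10; python3 -m inch '[[0,0,0,0,0,0]]'
```

```text
time: 0.72
ee_pos: [0.1485, -0.6072, 0.4084]
eef_rot: [1.0, -0.003, 0.0, 0.001]
ft_force: [0.1, -0.9, -0.4]
width: 0.0449
time: 0.85
ee_pos: [0.1486, -0.6076, 0.4081]
eef_rot: [1.0, -0.001, 0.0, 0.001]
ft_force: [0.1, 0.1, 0.0]
width: 0.0351
```

```bash
python3 -m inch '[[1,-0.7,0,0,0,0],[1,-0.7,0,0,0,0],[1,-0.7,0,0,0,0],[1,-0.7,0,0,0,0],[1,-0.8,0,0,0,0]]'; python3 -m inch '[[0.9,-1,0,0,0,0],[0.9,-1,0,0,0,0],[0.9,-1,0,0,0,0],[0.9,-1,0,0,0,0],[0.9,-1,0,0,0,0]]'
```

```text
time: 1.48
ee_pos: [0.3495, -0.4621, 0.4049]
eef_rot: [1.0, 0.0, -0.001, -0.001]
ft_force: [-0.4, 0.3, 0.3]
width: 0.0004
time: 2.1
ee_pos: [0.5295, -0.262, 0.405]
eef_rot: [1.0, 0.001, -0.001, -0.0]
ft_force: [0.3, -0.8, -0.2]
width: 0.0002
```

```bash
python3 -m inch '[[0.3,-1,0,0,0,0],[0.3,-1,0,0,0,0],[0.3,-1,0.5,0,0,0],[0.3,-1,1,0,0,0],[0,0,1,0,0,0]]'; python3 -m inch '[[0,0,1,0,0,0],[0,0,1,0,0,0],[0,0,0,0,0,0]]'
python3 - <<'E'
from h import *
snap('top','top1');snap('scene','scene1')
E
```

```text
time: 2.72
ee_pos: [0.5771, -0.0989, 0.304]
eef_rot: [1.0, 0.004, -0.001, -0.001]
ft_force: [0.2, -0.8, 0.9]
width: 0.0004
time: 3.1
ee_pos: [0.5746, -0.1034, 0.2227]
eef_rot: [1.0, 0.0, -0.004, -0.001]
ft_force: [0.2, 0.5, 0.6]
width: 0.0007
```

View pics/scene1.png

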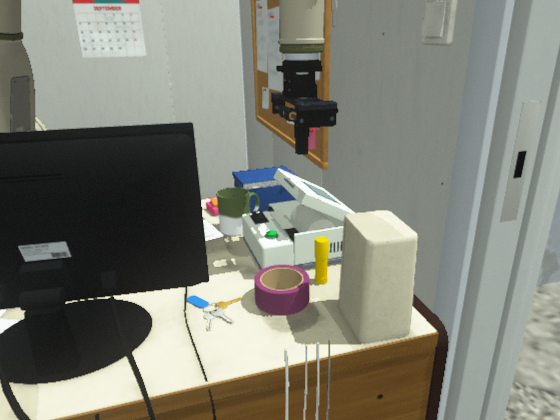

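View pics/top1.png

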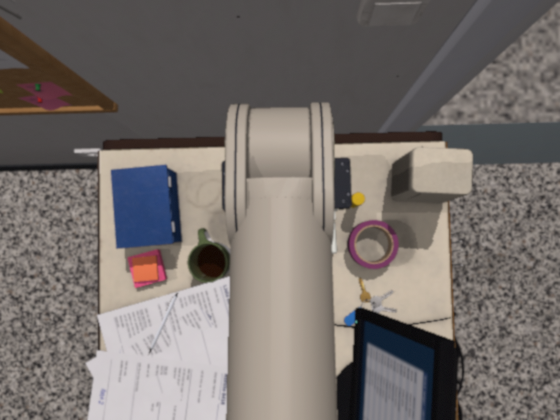

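```bash
python3 -m inch '[[0,0,0.7,0,0,0],[0,0,0.5,0,0,0],[0,0,0.2,0,0,0],[0,0,0,0,0,0]]'; python3 -m inch '[[-0.02,0,0.15,0,0,0],[-0.04,0,0.15,0,0,0],[-0.06,0,0.15,0,0,0]]'
```

```text
time: 3.7
ee_pos: [0.5775, -0.1036, 0.1716]
eef_rot: [1.0, -0.0, 0.001, 0.0]
ft_force: [0.1, -0.1, 0.1]
width: 0.0005
time: 4.08
ee_pos: [0.5721, -0.1036, 0.1524]
eef_rot: [1.0, -0.001, 0.0, 0.0]
ft_force: [0.1, -0.2, 0.9]
width: 0.0005
```

```bash
python3 -m inch '[[-0.12,0,0.2,0,0,0],[-0.1,0,0.2,0,0,0],[-0.1,0,0.2,0,0,0],[-0.08,0,0.15,0,0,0],[0,0,0,0,0,0]]'
```

```text
time: 4.7
ee_pos: [0.556, -0.1035, 0.1224]
eef_rot: [1.0, -0.001, -0.0, 0.0]
ft_force: [0.4, -0.2, -0.4]
width: 0.0005
```

```bash
python3 -m inch '[[-0.03,0,0.1,0,0,0],[0,0,0.1,0,0,0],[0,0,0,0,0,0]]';python3 -m inch '[[0,0,0.05,0,0,0],[0,0,0.05,0,0,0],[0,0,0,0,0,0]]'
```

```text
time: 5.08
ee_pos: [0.5546, -0.1035, 0.114]
eef_rot: [1.0, -0.001, -0.0, -0.0]
ft_force: [-0.1, 0.2, 0.4]
width: 0.0005
time: 5.45
ee_pos: [0.5548, -0.1036, 0.1106]
eef_rot: [1.0, -0.001, -0.0, 0.0]
ft_force: [-3.3, -0.4, 3.9]
width: 0.0003
```

```bash
python3 - <<'E'
from h import *
c=snap('scene','s2')
im=cv2.resize(c['img'][80:260,200:400],None,fx=3.3,fy=3.3,interpolation=cv2.INTER_CUBIC);cv2.imwrite('pics/z2.png',im[:,:,::-1])
E
```

```text
(no output)
```

View pics/z2.png

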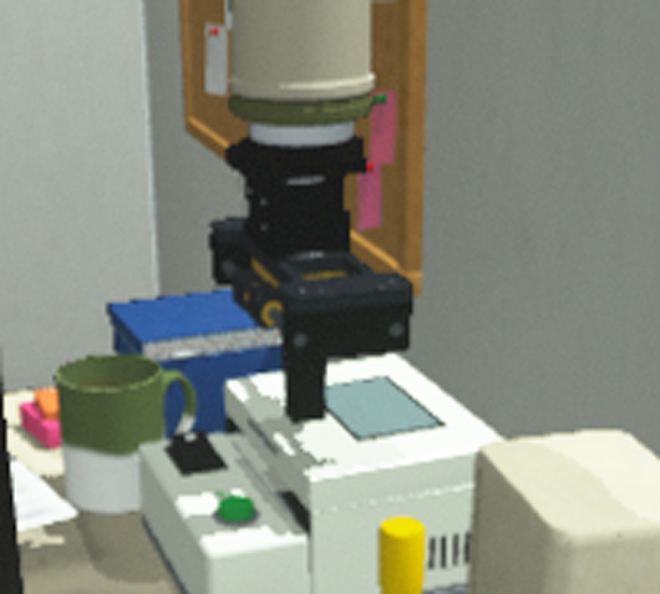

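The lid lies nearly flat under the fingertips (tip at about (305,410) in the zoom). I'll push a little further to be sure of the catch.

```bash
python3 -m inch '[[0,0,0.04,0,0,0],[0,0,0,0,0,0]]';python3 -m inch '[[0,0,0.04,0,0,0],[0,0,0,0,0,0]]'
```

```text
time: 5.75
ee_pos: [0.5549, -0.1037, 0.1091]
eef_rot: [1.0, -0.001, -0.0, 0.0]
ft_force: [-4.3, -0.4, 5.9]
width: 0.0004
time: 6.0
ee_pos: [0.5547, -0.1036, 0.1077]
eef_rot: [1.0, -0.001, -0.0, 0.0]
ft_force: [-5.3, -0.5, 9.1]
width: 0.0007
```

```bash
python3 -m inch '[[-0.04,0,0.03,0,0,0],[0,0,0,0,0,0]]';python3 -m inch '[[-0.02,0,0.04,0,0,0],[0,0,0,0,0,0]]'
```

```text
time: 6.25
ee_pos: [0.5544, -0.1036, 0.1072]
eef_rot: [1.0, -0.001, 0.001, 0.0]
ft_force: [-2.1, 1.3, 8.0]
width: 0.0005
time: 6.5
ee_pos: [0.5542, -0.1036, 0.106]
eef_rot: [1.0, -0.001, 0.002, 0.0]
ft_force: [-0.6, 0.0, 9.3]
width: 0.0004
```

```bash
python3 -m inch '[[0,0,0.04,0,0,0],[0,0,0,0,0,0]]';python3 -m inch '[[0,0,0.04,0,0,0],[0,0,0,0,0,0]]'
python3 - <<'E'
from h import *
c=snap('scene','s3')
im=cv2.resize(c['img'][130:280,220:370],None,fx=4,fy=4,interpolation=cv2.INTER_CUBIC);cv2.imwrite('pics/z3.png',im[:,:,::-1])
P=pts(c)
from itertools import product
for uv in [(300,210),(305,215),(310,200),(320,195),(340,200),(335,210)]: print(uv,P[uv[1],uv[0]].round(4))
E
```

```text
time: 6.75
ee_pos: [0.5541, -0.1036, 0.1045]
eef_rot: [1.0, -0.0, 0.002, 0.0]
ft_force: [-1.8, -0.3, 11.1]
width: 0.0003
time: 7.0
ee_pos: [0.554, -0.1036, 0.1031]
eef_rot: [1.0, -0.001, 0.002, 0.0]
ft_force: [-3.4, 1.4, 14.2]
width: 0.0003
(300, 210) [ 0.5694 -0.1133  0.1032]
(305, 215) [ 0.5706 -0.1427  0.1032]
(310, 200) [ 0.606  -0.0749  0.1076]
(320, 195) [ 0.6361 -0.0586  0.1102]
(340, 200) [0.7736 0.1356 0.0099]
(335, 210) [ 0.6342 -0.1513  0.1093]
```

View pics/z3.png

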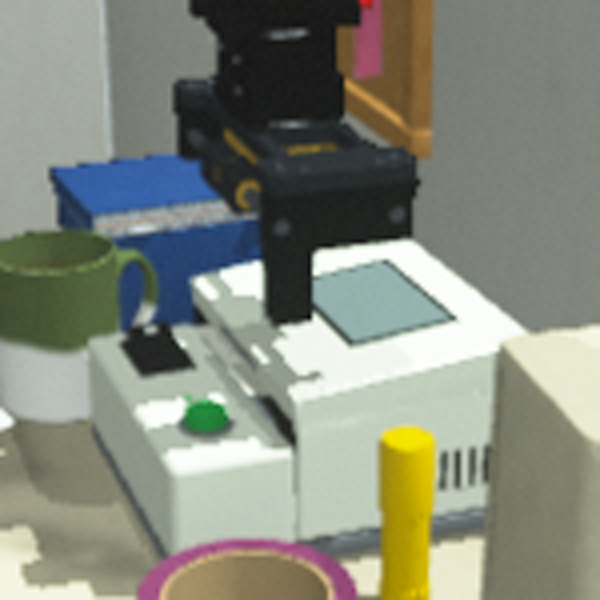

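```bash
python3 -m inch '[[0,0,-0.3,0,0,0],[0,0,-0.5,0,0,0],[0,0,-0.8,0,0,0],[0,0,0,0,0,0]]'
python3 - <<'E'
from h import *
c=snap('scene','s4')
im=cv2.resize(c['img'][130:280,220:370],None,fx=4,fy=4,interpolation=cv2.INTER_CUBIC);cv2.imwrite('pics/z4.png',im[:,:,::-1])
P=pts(c)
for uv in [(300,210),(305,215),(310,200),(320,195),(295,205),(335,210)]: print(uv,P[uv[1],uv[0]].round(4))
E
```

```text
time: 7.55
ee_pos: [0.5541, -0.1037, 0.1677]
eef_rot: [1.0, -0.0, 0.002, 0.0]
ft_force: [-0.3, -0.4, -0.5]
width: 0.0004
(300, 210) [ 0.5628 -0.1333  0.1118]
(305, 215) [ 0.5636 -0.1629  0.1123]
(310, 200) [ 0.6025 -0.0844  0.1115]
(320, 195) [ 0.6348 -0.0619  0.1115]
(295, 205) [ 0.5606 -0.106   0.1131]
(335, 210) [ 0.6309 -0.1589  0.1127]
```

View pics/z4.png

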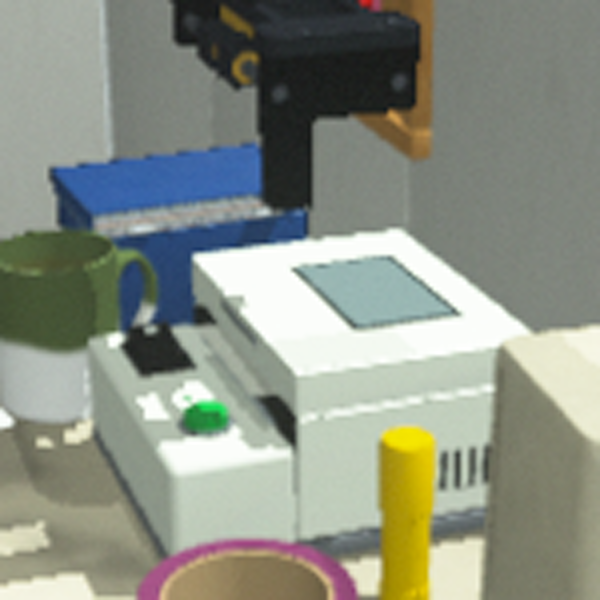

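```bash
python3 - <<'E'
from h import *
a=dict(np.load('pics/scene0.npz'));b=dict(np.load('pics/s4.npz'))
for c in(a,b):
    h=cv2.cvtColor(c['img'],cv2.COLOR_RGB2HSV);m=(h[...,0]>50)&(h[...,0]<85)&(h[...,1]>130)
    m[:225]=0;m[245:]=0;m[:,:255]=0;m[:,290:]=0
    v,u=np.nonzero(m);print(len(u),u.mean(),v.mean())
ga,gb=[cv2.cvtColor(c['img'],cv2.COLOR_RGB2GRAY) for c in(a,b)]
for n,(u0,u1,v0,v1) in dict(front=(240,265,215,270),grille=(325,345,235,262),corner=(255,300,240,272),yellow=(312,330,235,287),tape=(255,310,265,312),mug=(215,262,190,235)).items():
    r=cv2.matchTemplate(gb[v0-4:v1+4,u0-4:u1+4],ga[v0:v1,u0:u1],cv2.TM_CCOEFF_NORMED);_,s,_,l=cv2.minMaxLoc(r);print(n,s,l[0]-4,l[1]-4)
E
```

```text
61 271.3114754098361 233.39344262295083
59 271.3050847457627 233.6271186440678
front 0.9037611484527588 0 1
grille 0.9979254603385925 0 0
corner 0.9847844243049622 0 0
yellow 0.999049723148346 0 0
tape 0.9977035522460938 0 0
mug 0.9604970216751099 0 0
```

```bash
python3 -m inch '[[-0.8,-0.8,0,0,0,0],[-0.75,-0.77,0,0,0,0],[0,0,0.8,0,0,0],[0,0,0.7,0,0,0],[0,0,0,0,0,0]]'
python3 - <<'E'
from h import *
c=snap('scene','s5')
im=cv2.resize(c['img'][150:280,220:370],None,fx=4,fy=4,interpolation=cv2.INTER_CUBIC);cv2.imwrite('pics/z5.png',im[:,:,::-1])
E
```

```text
time: 8.22
ee_pos: [0.4886, -0.0406, 0.1029]
eef_rot: [1.0, -0.0, -0.002, -0.0]
ft_force: [-0.1, -0.4, 1.1]
width: 0.0002
```

View pics/z5.png

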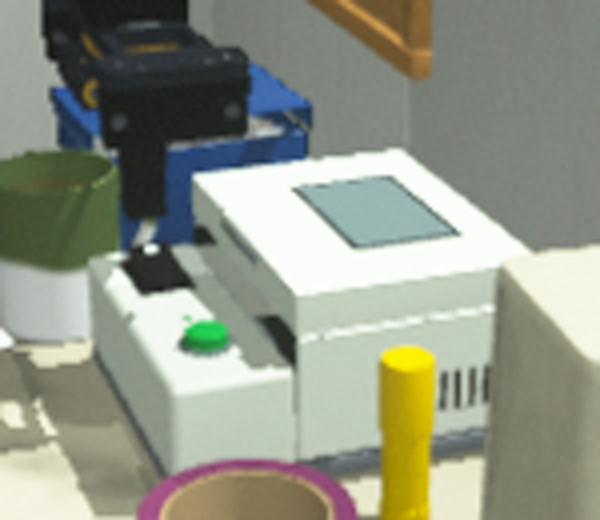

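The tip (about (145,215) in the zoom) hangs over the white dot (150,250), and the lid still lies shut.

```bash
python3 -m inch '[[0.08,0,0.3,0,0,0],[0,0,0.15,0,0,0],[0,0,0.1,0,0,0],[0,0,0,0,0,0]]';python3 -m inch '[[0,0,0.06,0,0,0],[0,0,0,0,0,0]]'
```

```text
time: 8.78
ee_pos: [0.4938, -0.0407, 0.0832]
eef_rot: [1.0, -0.0, -0.0, 0.0]
ft_force: [-0.2, -0.1, -0.5]
width: 0.0008
time: 9.02
ee_pos: [0.4938, -0.0409, 0.0808]
eef_rot: [1.0, -0.001, -0.0, 0.0]
ft_force: [-0.1, 0.1, 0.0]
width: 0.0002
```

```bash
python3 -m inch '[[0,0,0.04,0,0,0],[0,0,0,0,0,0]]';python3 -m inch '[[0,0,0.04,0,0,0],[0,0,0,0,0,0]]'
python3 - <<'E'
from h import *
c=snap('scene','s6')
im=cv2.resize(c['img'][180:260,230:310],None,fx=7,fy=7,interpolation=cv2.INTER_CUBIC);cv2.imwrite('pics/z6.png',im[:,:,::-1])
E
```

```text
time: 9.28
ee_pos: [0.4938, -0.0407, 0.0792]
eef_rot: [1.0, -0.001, -0.0, 0.0]
ft_force: [0.6, 0.7, 0.1]
width: 0.0005
time: 9.52
ee_pos: [0.494, -0.0407, 0.0787]
eef_rot: [1.0, -0.001, 0.0, 0.0]
ft_force: [-4.6, 0.3, 12.4]
width: 0.0006
```

View pics/z6.png

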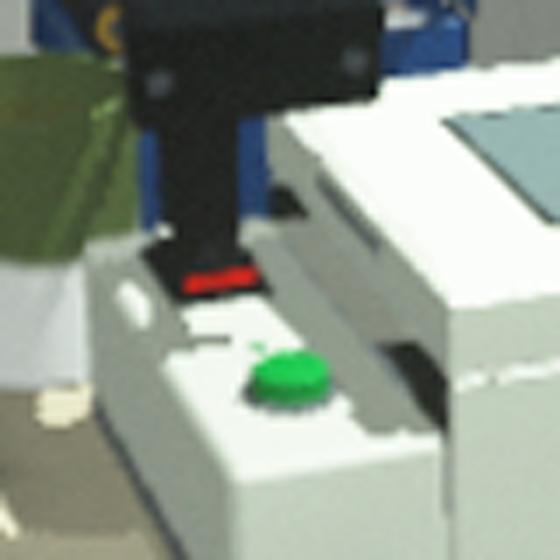

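The rocker's far end now stands up and shows a red band at (220,280) in the zoom, so it is on. Next I'll raise the tip and go to the button.

```bash
python3 -m inch '[[0,0,-0.4,0,0,0],[0,0,-0.5,0,0,0],[0,0.9,0,0,0,0],[0,0.95,0,0,0,0],[0,0.95,0,0,0,0]]';python3 -m inch '[[0,0,0.5,0,0,0],[0,0,0,0,0,0]]'
python3 - <<'E'
from h import *
c=snap('scene','s7')
im=cv2.resize(c['img'][180:260,230:310],None,fx=7,fy=7,interpolation=cv2.INTER_CUBIC);cv2.imwrite('pics/z7.png',im[:,:,::-1])
E
```

```text
time: 10.2
ee_pos: [0.494, -0.1539, 0.1147]
eef_rot: [1.0, -0.0, 0.001, 0.0]
ft_force: [0.7, -0.0, 0.1]
width: 0.0007
time: 10.45
ee_pos: [0.493, -0.1526, 0.0932]
eef_rot: [1.0, -0.001, -0.001, -0.0]
ft_force: [0.0, 0.5, 0.2]
width: 0.0006
```

View pics/z7.png

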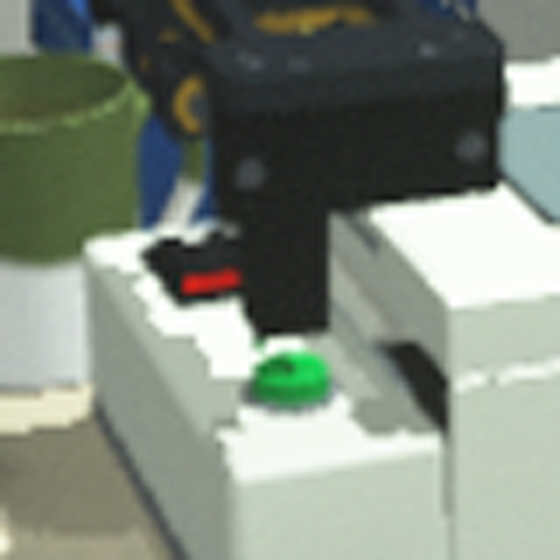

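The tip hangs over the green button at (290,378), and the rocker still shows red. Now the press.

```bash
python3 -m inch '[[0,0,0.25,0,0,0],[0,0,0.1,0,0,0],[0,0,0,0,0,0]]';python3 -m inch '[[0,0,0.05,0,0,0],[0,0,0,0,0,0]]';python3 -m inch '[[0,0,0.03,0,0,0],[0,0,0,0,0,0]]'
```

```text
time: 10.88
ee_pos: [0.4938, -0.1523, 0.0798]
eef_rot: [1.0, -0.0, -0.0, -0.0]
ft_force: [-0.6, 1.1, 2.4]
width: 0.0003
time: 11.12
ee_pos: [0.4939, -0.1524, 0.0779]
eef_rot: [1.0, -0.0, 0.0, -0.0]
ft_force: [-0.2, 1.9, 3.6]
width: 0.0005
time: 11.38
ee_pos: [0.494, -0.1525, 0.0769]
eef_rot: [1.0, -0.0, 0.0, 0.0]
ft_force: [-1.2, 2.1, 6.3]
width: 0.0005
```

```bash
python3 -m inch '[[0,0,0.04,0,0,0],[0,0,0,0,0,0]]';python3 -m inch '[[0,0,0.03,0,0,0],[0,0,0,0,0,0]]'
```

```text
time: 11.62
ee_pos: [0.4941, -0.1526, 0.0765]
eef_rot: [1.0, -0.0, 0.0, 0.0]
ft_force: [-6.1, 4.5, 19.8]
width: 0.0006
time: 11.88
ee_pos: [0.4942, -0.1526, 0.0763]
eef_rot: [1.0, -0.0, 0.0, 0.0]
ft_force: [-11.9, 5.2, 31.0]
width: 0.0007
```

Hard stop reached, so the button is fully in. Now I'll back off and clear the view.

```bash
python3 -m inch '[[0,0,-0.3,0,0,0],[0,0,-0.6,0,0,0],[0,0,-1,0,0,0],[0,0,-1,0,0,0],[0,0,-1,0,0,0]]';python3 -m inch '[[0,0,-1,0,0,0],[0,0,-1,0,0,0],[0,0,-1,0,0,0],[0,0,-1,0,0,0],[0,1,0,0,0,0]]';python3 -m inch '[[0,1,0,0,0,0],[0,1,0,0,0,0],[0,1,0,0,0,0],[0,1,0,0,0,0],[0,1,0,0,0,0]]'; python3 -m inch '[[-0.7,1,0,0,0,0],[-0.7,1,0,0,0,0],[-0.7,1,0,0,0,0],[0,0,0,0,0,0]]'
python3 - <<'E'
from h import *
a=dict(np.load('pics/top0.npz'));b=snap('top','top8');s=snap('scene','s8')
P=pts(b);h=cv2.cvtColor(b['img'],cv2.COLOR_RGB2HSV)
u,v=np.meshgrid(np.arange(560),np.arange(420))
m=(h[...,0]>50)&(h[...,0]<85)&(h[...,1]>150)&(abs(u-316)<12)&(abs(v-239)<12);print('green',m.sum(),P[m].mean(0))
for uv in[(262,242),(275,242),(288,210),(288,200),(288,170),(260,160),(320,160)]:print(uv,P[uv[1],uv[0]].round(4))
ga,gb=[cv2.cvtColor(c['img'],cv2.COLOR_RGB2GRAY) for c in(a,b)]
for n,(u0,u1,v0,v1) in dict(front=(240,340,246,260),button=(300,335,228,252),tape=(345,402,218,272),glue=(348,368,188,212),mug=(185,232,228,285)).items():
    r=cv2.matchTemplate(gb[v0-4:v1+4,u0-4:u1+4],ga[v0:v1,u0:u1],cv2.TM_CCOEFF_NORMED);_,sc,_,l=cv2.minMaxLoc(r);print(n,sc,l[0]-4,l[1]-4)
im=np.vstack([cv2.resize(b['img'][135:285,175:405],(690,300*3//2),interpolation=cv2.INTER_CUBIC)]);cv2.imwrite('pics/z8.png',im[:,:,::-1])
im=cv2.resize(s['img'][160:320,190:370],None,fx=3.6,fy=3.6,interpolation=cv2.INTER_CUBIC);cv2.imwrite('pics/z9.png',im[:,:,::-1])
print(read_state()['time'])
E
```

```text
time: 12.5
ee_pos: [0.4933, -0.1531, 0.2309]
eef_rot: [1.0, -0.001, -0.0, 0.0]
ft_force: [0.1, -0.0, -0.2]
width: 0.0006
time: 13.12
ee_pos: [0.4952, -0.1908, 0.3935]
eef_rot: [1.0, 0.002, 0.003, 0.001]
ft_force: [0.2, -1.2, -0.3]
width: 0.0008
time: 13.75
ee_pos: [0.493, -0.3944, 0.3894]
eef_rot: [1.0, -0.001, -0.0, 0.0]
ft_force: [0.5, -0.0, 0.1]
width: 0.0005
time: 14.25
ee_pos: [0.4053, -0.5166, 0.3887]
eef_rot: [1.0, -0.004, -0.001, 0.0]
ft_force: [0.8, 0.5, -0.3]
width: 0.0001
green 70 [ 0.49460555 -0.15224476  0.08285431]
(262, 242) [ 0.4909 -0.0481  0.0798]
(275, 242) [ 0.4904 -0.0742  0.0895]
(288, 210) [ 0.5509 -0.1014  0.1125]
(288, 200) [ 0.5701 -0.1018  0.112 ]
(288, 170) [ 0.6276 -0.1032  0.114 ]
(260, 160) [ 0.6483 -0.0499  0.1139]
(320, 160) [ 0.6456 -0.1651  0.1118]
front 0.9893368482589722 0 0
button 0.890184760093689 0 0
tape 0.9987366199493408 0 0
glue 0.9794056415557861 0 0
mug 0.9998725056648254 0 0
14.35
```

View pics/z8.png

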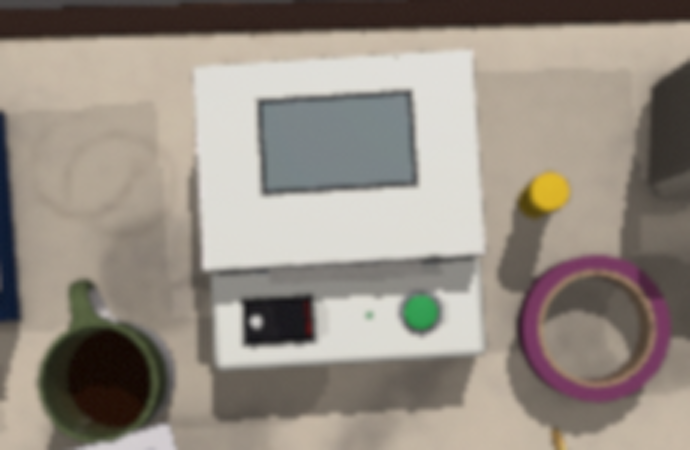

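View pics/z9.png

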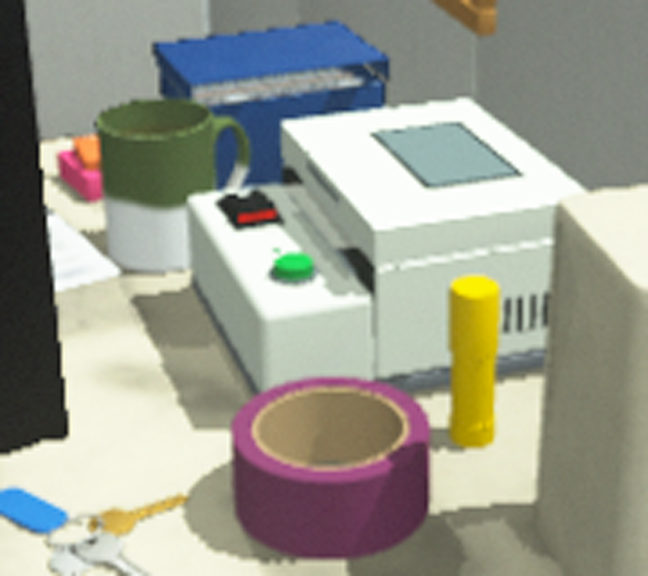

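Both views show the lid flat at 112 mm. The rocker is on, with the dot end low and the red band up at (257,215) in the scene zoom. The button is back up, and nothing else has moved.

```bash
python3 -m inch '[[0,0,0,0,0,0],[0,0,0,0,0,0]]'; python3 -c "
from bench import close_job
print(close_job())"
```

```text
time: 14.6
ee_pos: [0.4102, -0.5117, 0.3899]
eef_rot: [1.0, 0.0, 0.0, 0.0]
ft_force: [0.1, 0.2, 0.4]
width: 0.0008
the job is handed in; nothing more can be done
None
```

All three presses were made in the order asked, with closed fingertips, and I handed the job in at about 14.6 s with the arm well clear.

- **Lid:** I pushed it down with up to about 14 N. After I let go, it stayed flat at about 112 mm, so it is caught. While pushed, its front sank to about 103 mm (the lid or the printer's feet gave a little), and it came back level afterwards.
- **Rocker:** it snapped over to on. The white-dotted end dropped from about 84.5 to 80 mm and the red band shows at the other end. The task gives 78 mm for that spot when on, a gap close to the 2 mm camera calibration.
- **Feed button:** it went down to its hard stop at a tip height of about 76.3 mm. The force reached 31 N there, far above the 3.5 N it needs. It came back up to about 82 mm.
- **Surroundings:** image matching against the first pictures showed no shift of the printer, mug, glue stick or tape roll. The weakest match was the patch round the button (score 0.89); the button's measured position was within 1 mm of the start.

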